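# Close the bridge guard over a surface planer's cutter block

### The job

The planer's bridge guard is locked in its drawn-back position and part of the cutter block lies bare. Hold the red spring plunger down and, keeping it down until the guard has moved past it, push the guard across towards the fence by its yellow hand stop, fully home, so that the plunger springs back up and locks it. Then take the hand away; keep off the cutter block and leave the other things on the planer and the bench where they are.

Things in the scene. Friction and masses are not known exactly. Their poses are not given: they have to be found in the camera images.
- planer: Green bench-top surface planer, fixed. Two aluminium beds 155 mm wide, 710 mm long together, tops 187 mm above the bench. Origin on the bench below the middle of the beds' long edge on the robot's side; x level across the beds to the fence, y along the beds, z up. Fence face at x = 145 mm, 107 mm high above the beds. Dark guard bracket at x -76 to -2, y -58 to 98 mm, up to 209 mm above the bench.
- plunger_top (a point): Middle of the top of the red plunger's rectangular head, 36 mm (planer x) by 30 mm (planer y). At rest 238 mm above the bench, at planer x = -38, y = 70 mm, just beside the guard; it moves straight down. Its collar sits in a notch of the guard's flange and stops the guard.
- plunger (a joint): How far the plunger is pressed, m: 0 up, 0.010 fully down; spring force 5 N at first, 9 N fully down. Pressed more than 0.006 it frees the guard. Once the guard has moved about 6 mm its flange keeps the plunger down by itself (at about 0.005) until the second notch arrives and it springs up.
- guard_stop (a point): Middle of the top edge of the yellow hand stop's upright rear face, 256 mm above the bench. This face to push on looks to planer -x, is 76 mm wide along planer y and goes 40 mm down to the guard's flat top (216 mm). Drawn back it is at planer x = -27, y = 0 mm: 11 mm further in x than the plunger's middle. In front it slopes down. Behind and beside it only the plunger stands higher than 216 mm.
- guard (a joint): Travel of the aluminium bridge guard along planer x, m: 0 locked, drawn back (up to 2 mm play); 0.084 locked over the cutter block, the plunger springing up from 0.082 on; hard stop at 0.0855. Guard 232 mm long, 121 mm wide with flanges, friction 2 to 3 N.
- guard_nose (a point): Middle of the guard's front end, which ends 3 mm from the fence when closed.
- cutter: Steel cutter block, a roller 47 mm in diameter and 139 mm long lying along planer x between the two beds, its top level with them. Origin at its middle. Not to be touched.
- push_block: Plywood push block with a handle, 200 x 75 x 117 mm, loose on the bed on the planer's -y side. Origin: middle of its underside. To be left alone.
- offcut: Pine offcut, 160 x 45 x 28 mm, loose on the bed on the planer's +y side. Origin: middle of its underside. To be left alone.
- ear_defenders: Yellow ear defenders with a black headband, about 175 x 140 x 86 mm, loose on the bench before the planer's +y half. Origin on the bench between the cups. To be left alone.
- safety_glasses: Clear safety glasses with black arms, about 145 x 120 x 46 mm, loose on the bench before the planer's -y half. Origin on the bench under the bridge. To be left alone.

How it is judged:
By the outcome, as a careful person would: the job done as asked, in the order asked, and still so for the second after the job is handed in, with the robot touching nothing.
It also fails if it takes over 35 s, if anything falls off the work surface, if the arm or the gripper's body presses on something with over 40 N, if the wrist force passes 120 N, or if a joint passes its speed limit or range.

### The arm

A 6-joint arm with a two-finger parallel gripper is mounted at the origin on the work surface. World frame = base frame: x ahead of the robot, y to its left, z up, the work surface at z = 0. Lengths are in mm, angles in rad, forces in N, time in s.
With the tool pointing down it reaches from about 325 to 750 mm from the base axis. Payload 7.6 kg.
Tool frame: the origin (TCP) lies midway between the tips of the shut fingers; the grasp point (between the pads) lies arm.pinch_z behind it (arm.pinch_z is the distance from the TCP to the grasp point, in mm); z points along the fingers, y is the line along which they close (so a half turn about z gives the same grasp; the last joint's range is limited). The gripper opens to 85 mm and grips with 20 to 120 N. Pads are 22 mm wide; open, the fingers measure 114 mm over their backs; the gripper's body (76 mm by 85 mm) begins 54 mm behind the grasp point. The pads swing forward as they close: fully open they stand 13 mm farther back than shut.
Start: joints at [-1.284, 0.052, 1.401, -0, 1.689, -0.07], TCP at [183.396, -491.947, 231.323] pointing down, gripper open.
Joint ranges: [-2.9, 2.9], [-0.91, 2.17], [0.12, 2.37], [-1.06, 4.2], [0.26, 2.73], [-2.93, 2.93]. Speed limits (rad/s): [2.57, 2.57, 3.01, 3.14, 3.14, 3.14].

### API

Orientations are given as a unit quaternion [w, x, y, z].
In Python, from station import arm, eoat, ik, optics, ticket, sensors gives the robot as it stands. Calls block until the motion is done:
- arm.movep(position, orientation): joint-space move of the TCP to a pose.
- arm.move_linear(position, attitude=None, velocity=150): straight line of the TCP; attitude=None keeps the orientation; velocity is the mean speed in mm/s.
- arm.move_joints(angles): joint-space move.
- eoat.set_gripper(opening): finger opening in mm; the grip force is fixed at half the most; returns when the fingers have stopped.
- arm.wait(seconds).
- ik(position, orientation): joint angles nearest the present ones, or None.
- optics.capture(name): name is "scene" or "top"; returns a dict with "frame" (384x512x3 uint8, blue, green, red), "depth" (384x512 float32, mm along the optical axis (not along the pixel's ray), 0 where there is no reading), "fx", "fy", "cx", "cy" (pixels), "dist_coeffs" ([k1, k2, p1, p2, k3] as OpenCV has them; the pictures are not rectified), "extrinsics" (4x4, takes a point from world to camera coordinates). Camera axes: x right, y down, z forward; pixel columns grow to the right and rows downward; lengths in mm; the calibration is good to about 2 mm. A picture is of the moment at which its call begins.
A pose or a line that the arm cannot do raises arm.MotionError and nothing moves.
- ticket.hand_in(): hands the job in; it is judged then, once.
Readings, each from a call of its own:
- sensors.current_time(): time.
- sensors.current_joints(): joint angles.
- sensors.current_joint_vel(): joint speeds.
- sensors.current_tau(): joint torques, N m.
- sensors.current_tool_pos(): TCP position.
- sensors.current_tcp_rot(): TCP orientation.
- sensors.current_contact_force(): force on the tool from outside, world axes, zero at the start.
- sensors.current_torque(): the same for the moment, N m.
- sensors.current_width(): finger opening in mm.
- sensors.current_grasp_force(): force on a finger pad.
Only numpy, scipy, OpenCV 4.12 (cv2) and the standard library are available. Lean on these libraries where they do the work, as an engineer would, in place of code of your own. Each camera call takes 0.05 s, during which the arm holds its last target. There are 200 camera calls.

## Working session

There is one attempt and no reset: what is moved stays moved. The work goes in short steps, each a Python script; the robot and the scene stay as the last script left them, time stands still between calls to the robot, and variables do not carry over. Pictures are saved under pics/ and viewed, at most 10 in all, crops included, and the job is handed in when it is done.

```bash
mkdir -p pics; ls; python3 - <<'E'
from station import arm, eoat, ik, optics, ticket, sensors
import cv2,numpy as np,pickle
d={}
for n in ("scene","top"):
    c=optics.capture(n); d[n]=c; cv2.imwrite(f"pics/{n}0.png",c["frame"])
    E=np.array(c["extrinsics"]); print(n,c["fx"],c["cx"],c["cy"],c["dist_coeffs"],-E[:3,:3].T@E[:3,3],E[2,:3])
pickle.dump(d,open("cap0.pkl","wb"))
print(arm.pinch_z,sensors.current_time(),sensors.current_tcp_rot(),sensors.current_width())
E
```

```text
pics
scene 488.31444160009465 258.8860324441637 193.06306284991106 [-0.19327194  0.          0.          0.          0.        ] [ 503.35578737 -467.59498939 1452.7383944 ] [-0.00493052  0.35821802 -0.93362495]
top 492.52170211742373 254.24225085799253 191.36424106283334 [-0.18335377  0.          0.          0.          0.        ] [ 395.16070894   14.71181171 1270.75228264] [ 0.11749313 -0.01347576 -0.99298226]
18.700000000000003 0.1 [-6.80764103e-04  9.84126543e-01  1.77466840e-01 -7.40054769e-05] 85.30253428911809
```

View pics/scene0.png

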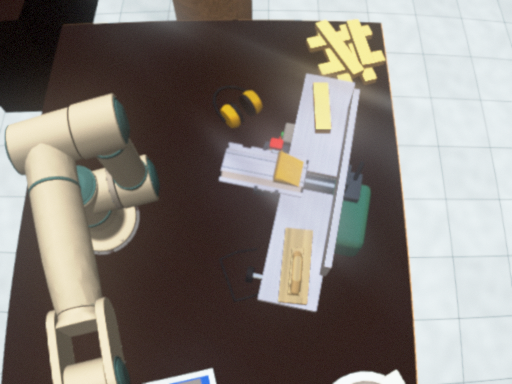

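View pics/top0.png

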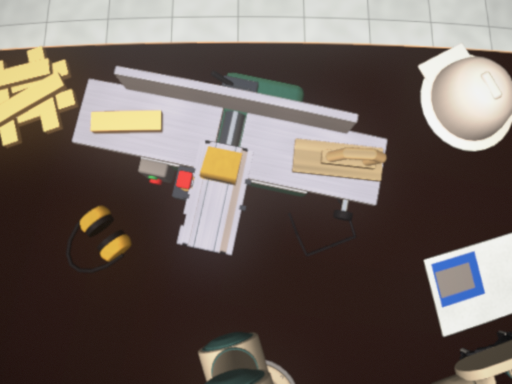

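The top view shows the red plunger head at about (183,180), and the yellow stop's rear edge from about (201,178) to (236,184). The beds' near corners are at about (73,142) and (377,204). The guard is drawn back towards the robot.

```bash
cat > h.py <<'E'
import numpy as np,cv2
def px2w(c,uv,z):
    K=np.array([[c["fx"],0,c["cx"]],[0,c["fy"],c["cy"]],[0,0,1]])
    E=np.array(c["extrinsics"]);R,t=E[:3,:3],E[:3,3]
    n=cv2.undistortPoints(np.array(uv,float).reshape(-1,1,2),K,np.array(c["dist_coeffs"])).reshape(-1,2)
    r=np.c_[n,np.ones(len(n))]@R; o=-R.T@t
    return o+r*((z-o[2])/r[:,2])[:,None]
def depth_w(c):
    h,w=c["depth"].shape;v,u=np.mgrid[:h,:w]
    K=np.array([[c["fx"],0,c["cx"]],[0,c["fy"],c["cy"]],[0,0,1]])
    E=np.array(c["extrinsics"]);R,t=E[:3,:3],E[:3,3]
    n=cv2.undistortPoints(np.stack([u,v],-1).reshape(-1,1,2).astype(float),K,np.array(c["dist_coeffs"])).reshape(h,w,2)
    p=np.dstack([n,np.ones((h,w))])*c["depth"][...,None]
    return (p-t)@R
def red(c,roi):
    x0,y0,x1,y1=roi;f=c["frame"][y0:y1,x0:x1].astype(int)
    m=(f[...,2]>150)&(f[...,1]<90)&(f[...,0]<90)
    n,l,s,ce=cv2.connectedComponentsWithStats(m.astype(np.uint8))
    i=1+np.argmax(s[1:,4]); return ce[i]+[x0,y0],s[i]
E
python3 - <<'E'
from h import *
import pickle
d=pickle.load(open("cap0.pkl","rb"));
for n,roi in (("top",(165,160,205,205)),("scene",(262,130,292,160))):
    c=d[n];uv,s=red(c,roi);P=depth_w(c)
    u,v=np.round(uv).astype(int)
    print(n,uv,s,px2w(c,[uv],238)[0],P[v,u])
c=d["top"];P=depth_w(c)
print("stop edge",px2w(c,[[201,178],[236,184]],256), "bed",px2w(c,[[73,142],[377,204]],187))
# bed mask
m=((abs(P[...,2]-187)<6)&(c["depth"]>0)).astype(np.uint8)
q=P[m>0][:,:2];r=cv2.minAreaRect(q.astype(np.float32));print(r,cv2.boxPoints(r))
f=c["frame"][130:265,150:260];cv2.imwrite("pics/crop.png",cv2.resize(f,None,fx=5,fy=4.4*5/4.4*0.88,interpolation=cv2.INTER_CUBIC) if 0 else cv2.resize(f,(484,594),interpolation=cv2.INTER_CUBIC))
E
```

```text
top [183.72294372 179.21212121] [ 11  11  16  18 231] [543.22646522 150.33088535 238.        ] [543.42956135 149.51877473 239.74835159]Traceback (most recent call last):
  File "<stdin>", line 5, in <module>
  File "h.py", line 19, in red
    i=1+np.argmax(s[1:,4]); return ce[i]+[x0,y0],s[i]
        ~~~~~~~~~^^^^^^^^^
    return _wrapfunc(a, 'argmax', axis=axis, out=out, **kwds)
    return bound(*args, **kwds)
ValueError: attempt to get argmax of an empty sequence
```

```bash
sed -i 's/>150)&(f\[...,1\]<90)&(f\[...,0\]<90)/>130)\&(f[...,1]<0.6*f[...,2])\&(f[...,0]<0.6*f[...,2])\&(f[...,1]<f[...,0]+35)/' h.py
python3 - <<'E'
from h import *
import pickle
d=pickle.load(open("cap0.pkl","rb"));
for n,roi in (("top",(165,160,205,205)),("scene",(262,130,292,160))):
    c=d[n];uv,s=red(c,roi);P=depth_w(c)
    u,v=np.round(uv).astype(int)
    print(n,uv,s,px2w(c,[uv],238)[0],P[v,u])
c=d["top"];P=depth_w(c)
print("stop edge",px2w(c,[[201,178],[236,184]],256), "bed",px2w(c,[[73,142],[377,204]],187))
m=((abs(P[...,2]-187)<6)&(c["depth"]>0)).astype(np.uint8)
n,l,s,_=cv2.connectedComponentsWithStats(m);print(s[1:][s[1:,4]>500])
for i in range(1,n):
    if s[i,4]>500:
        q=P[l==i][:,:2];r=cv2.minAreaRect(q.astype(np.float32));print(r,cv2.boxPoints(r).round(1).tolist())
# stop top edge: depth z>250
mm=(P[...,2]>249)&(P[...,2]<262);mm[:150]=0;mm[200:]=0;mm[:,:190]=0;mm[:,250:]=0
print(P[mm].mean(0),mm.sum());r=cv2.minAreaRect(P[mm][:,:2].astype(np.float32));print(cv2.boxPoints(r).round(1).tolist())
cv2.imwrite("pics/crop.png",cv2.resize(c["frame"][130:265,150:260],(484,594),interpolation=cv2.INTER_CUBIC))
E
```

```text
top [183.66530612 179.22040816] [ 11  10  16  19 245] [543.20874062 150.45360028 238.        ] [543.42956135 149.51877473 239.74835159]
scene [276.046875  142.6484375] [  8   7  13  12 128] [543.60937015 148.92328223 238.        ] [543.50187427 148.2939095  237.07974775]
stop edge [[543.19113827 111.84361593 256.        ]
 [530.61488757  38.83949628 256.        ]] bed [[ 637.2764784   416.18003504  187.        ]
 [ 495.03660382 -275.36201311  187.        ]]
[[  72   79  154   88 6853]
 [ 241  112  147   93 5507]]
((680.1388549804688, 244.93995666503906), (333.3702087402344, 156.15725708007812), 77.20588684082031) [[567.0999755859375, 99.69999694824219], [719.4000244140625, 65.0999984741211], [793.2000122070312, 390.20001220703125], [640.9000244140625, 424.79998779296875]]
((602.755126953125, -129.04600524902344), (329.8651428222656, 155.86158752441406), 78.43023681640625) [[493.29998779296875, -275.0], [646.0, -306.29998779296875], [712.2000122070312, 16.899999618530273], [559.5, 48.20000076293945]]
[551.08061435  76.75843531 253.38545919] 347
[[533.0, 41.79999923706055], [559.0999755859375, 36.400001525878906], [574.5, 110.80000305175781], [548.4000244140625, 116.19999694824219]]
```

View pics/crop.png

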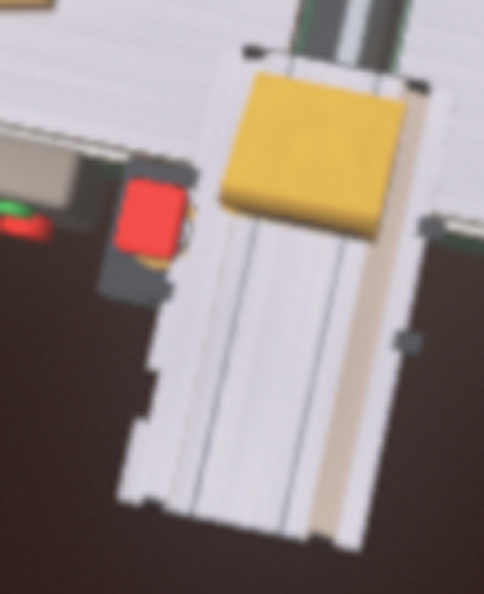

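The crop agrees: the red head is just left of the guard flange, and the stop's rear top edge runs from about (200,173) to (237,178) in full-image pixels. The bed fit puts the planer origin at (566.6, 72.6) with a yaw of -11.8°. That predicts the plunger at (543.6,148.8), measured (543.4,149.5), and the stop at (540.2,78.1), measured (540.7,79).

My plan is to hold the fingers about 60 mm apart along planer y. One fingertip presses the plunger and the other pushes the stop face.

```bash
cat >> h.py <<'E'
YAW=np.radians(-11.8); O=np.array([566.6,72.9])
X=np.array([np.cos(YAW),np.sin(YAW)]);Y=np.array([-X[1],X[0]])
Q=[0,np.cos(YAW/2),np.sin(YAW/2),0]
def W(x,y,z): return [*(O+x*X+y*Y),z]
def pl(p): d=np.array(p[:2])-O; return np.round([d@X,d@Y,p[2]],1)
E
python3 - <<'E'
from station import arm, eoat, ik, optics, ticket, sensors
from h import *
eoat.set_gripper(60)
p=sensors.current_tool_pos();arm.move_linear([p[0],p[1],370],velocity=200)
print(ik(W(-44,33,370),Q),ik(W(50,33,225),Q))
arm.movep(W(-44,33,370),Q)
arm.move_linear(W(-44,33,258),velocity=150);arm.wait(.2)
c=optics.capture("top");print(sensors.current_time(),pl(sensors.current_tool_pos()),sensors.current_width(),sensors.current_contact_force())
c2=optics.capture("scene")
cv2.imwrite("pics/a.png",np.hstack([cv2.resize(c["frame"][120:260,140:270],(390,420)),cv2.resize(c2["frame"][90:210,210:330],(400,420))]))
E
```

```text
[ 1.44040707e-01  1.20261438e-01  1.05411940e+00 -4.44089210e-16
  1.96721182e+00  1.92078589e+00] [ 9.28052922e-02  3.52853809e-01  1.07051906e+00 -4.44089210e-16
  1.71821978e+00  1.86955047e+00]
4.9417 [-43.8  33.1 258.8] 60.28131430607899 [-0.63024255  0.11245143 -0.00238468]
```

View pics/a.png

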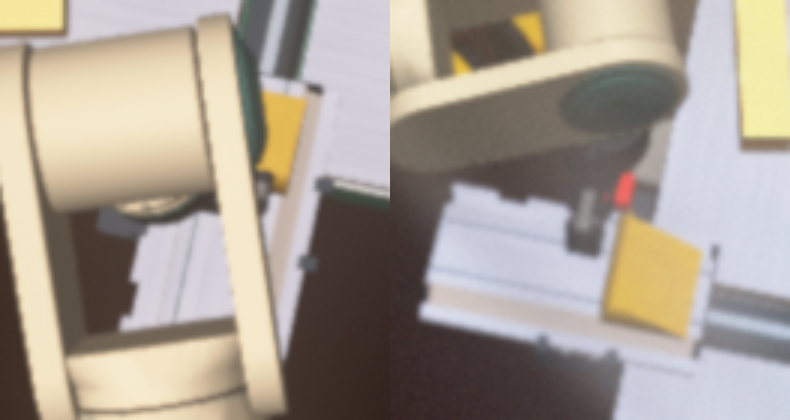

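In the right panel, one finger at about (585,225) stands behind the yellow stop. The other is over the red head, at about (625,190). Next I press down with force sensing.

```bash
python3 - <<'E'
from station import arm, eoat, ik, optics, ticket, sensors
from h import *
f0=np.array(sensors.current_contact_force());z=257;zc=None
while z>224:
    z-=1.5; arm.move_linear(W(-44,33,z),velocity=30)
    f=np.array(sensors.current_contact_force())-f0; a=sensors.current_tool_pos()[2]
    if f[2]>1: print(z,round(a,2),f.round(1))
    if zc is None and f[2]>3: zc=a
    if f[2]>8.2: break
    if zc and zc-a>7.7: break
print("contact",zc,sensors.current_time(),pl(sensors.current_tool_pos()),f)
E
```

```text
231.5 232.03 [-0.5 -1.4  4.7]
230.0 230.33 [-0.8 -1.4  4. ]
228.5 228.79 [-0.7 -0.5  5. ]
227.0 227.44 [-1.6 -0.8  5.4]
225.5 226.07 [-2.  -1.4  5.6]
224.0 224.73 [-1.7 -1.6  6.9]
contact 232.03231119477596 10.4917 [-43.9  33.1 224.7] [-1.65687768 -1.59458952  6.85991311]
```

```bash
python3 - <<'E'
from station import arm, eoat, ik, optics, ticket, sensors
from h import *
F=lambda:np.array(sensors.current_contact_force())
arm.move_linear(W(-44,33,222.7),velocity=30);print(pl(sensors.current_tool_pos()),F().round(1))
for x in (-40,-36,-32,-28,-24):
    arm.move_linear(W(x,33,222.7),velocity=40);f=F()
    print(pl(sensors.current_tool_pos()),"fx",round(f[:2]@X,1),"fz",round(f[2],1))
    if abs(f[:2]@X)>20: break
c=optics.capture("scene");print(sensors.current_time())
cv2.imwrite("pics/b.png",cv2.resize(c["frame"][90:210,210:330],(480,480)))
E
```

```text
[-43.9  33.1 223.5] [-3.4 -1.4  8.2]
[-40.1  33.3 223.4] fx -2.1 fz 6.9
[-36.3  33.4 223.4] fx -4.8 fz 7.6
[-32.5  33.4 223.4] fx -6.3 fz 7.2
[-28.6  33.4 223.3] fx -6.2 fz 8.1
[-24.5  33.4 223.3] fx -5.7 fz 7.7
12.0417
```

View pics/b.png

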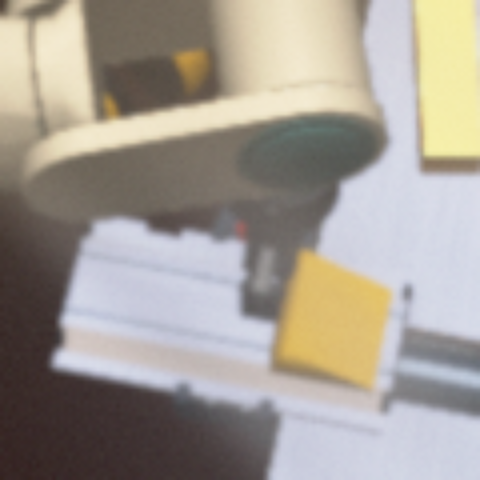

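The guard has moved about 13 mm with the plunger held down, and the finger is on the yellow stop's face at about (280,310). I continue home, slower near the end.

```bash
python3 - <<'E'
from station import arm, eoat, ik, optics, ticket, sensors
from h import *
F=lambda:np.array(sensors.current_contact_force())
for x in [-10,10,30,40]+list(np.arange(42,54,1.)):
    arm.move_linear(W(x,33,222.7),velocity=50 if x<41 else 20);f=F()
    print(x,pl(sensors.current_tool_pos()),"fx",round(f[:2]@X,1),"fz",round(f[2],1))
    if f[:2]@X<-15: break
x=pl(sensors.current_tool_pos())[0]-8
arm.move_linear(W(x,33,222.7),velocity=60)
arm.move_linear(W(x,33,320),velocity=150)
arm.move_linear(W(-160,33,370),velocity=200);arm.movep([360,-330,400],Q);arm.wait(.2)
c=optics.capture("top");c2=optics.capture("scene");print(sensors.current_time(),F())
uv,s=red(c,(165,160,205,205));P=depth_w(c);print(uv,s,px2w(c,[uv],238),P[round(uv[1]),round(uv[0])])
m=(P[...,2]>249)&(P[...,2]<262);m[:120]=0;m[200:]=0;m[:,:190]=0;m[:,260:]=0
b=cv2.boxPoints(cv2.minAreaRect(P[m][:,:2].astype(np.float32)));print([pl([*q,0])[:2] for q in b])
cv2.imwrite("pics/c.png",np.hstack([cv2.resize(c["frame"][90:260,140:270],(390,510)),cv2.resize(c2["frame"][90:210,210:330],(400,510))]))
E
```

```text
-10 [ -9.4  33.3 223.1] fx 3.0 fz 3.5
10 [  9.6  32.8 221.8] fx -1.2 fz 0.6
30 [ 29.8  32.8 221.9] fx -1.1 fz -0.7
40 [ 39.9  33.  222.3] fx -2.3 fz -1.5
42.0 [ 41.6  33.  222.4] fx -5.3 fz -3.3
43.0 [ 42.7  33.  222.4] fx -5.0 fz -2.9
44.0 [ 44.3  33.1 223. ] fx -1.9 fz -1.5
45.0 [ 45.4  33.1 223.1] fx -0.8 fz 0.1
46.0 [ 46.3  33.  223.1] fx -1.2 fz 0.1
47.0 [ 47.2  32.9 222.9] fx -0.5 fz 1.3
48.0 [ 47.5  32.9 222.9] fx -5.0 fz 2.1
49.0 [ 47.6  33.  222.9] fx -11.9 fz 3.9
50.0 [ 47.6  33.  222.9] fx -17.2 fz 5.0
20.5 [0.07492137 0.06064217 0.18334724]
[183.65843621 179.29218107] [ 11  10  16  19 243] [[543.05489769 150.46560902 238.        ]] [543.88315098 149.93118124 236.59426571]
[array([ 58.1, -37.5]), array([ 83.6, -37.4]), array([83.3, 39. ]), array([57.8, 38.9])]
```

View pics/c.png

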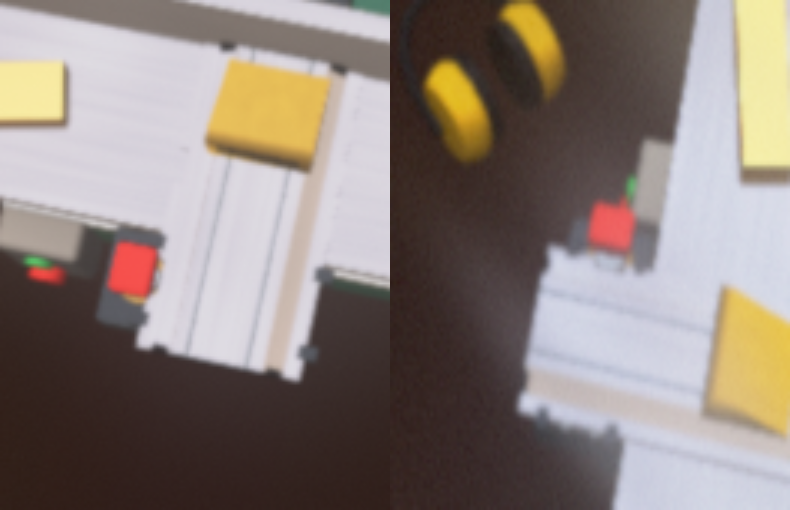

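The guard is home against the fence: the stop's rear edge measures planer x = 58 mm, where 57 to 58.5 was expected. The red head's centroid is back at its rest pixel (183.66,179.29), so the plunger is up. The arm is clear of everything.

```bash
python3 -c "
from station import ticket
print(ticket.hand_in())"
```

```text
the job is handed in; nothing more can be done
None
```

The guard is pushed fully home over the cutter block, the plunger has sprung back up to lock it, the hand is clear, and the job is handed in (about 20.5 s on the robot's clock).

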